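# Open the air valve over the empty jar

### The arm

A 6-joint arm with a two-finger parallel gripper is mounted at the origin on a cart in front of the work surface, level with it; the furniture and walls round the work are solid. World frame = base frame: x ahead of the robot, y to its left, z up, the work surface at z = 0. Lengths are in m, angles in rad, forces in N, time in s.
With the tool pointing down it reaches from about 0.35 to 0.85 m from the base axis. Payload 8.1 kg.
Tool frame: the origin (TCP) lies midway between the tips of the shut fingers; the grasp point (between the pads) lies 19 mm behind it (robot.tcp_to_grasp is the distance from the TCP to the grasp point, in m); x points along the fingers, y is the direction in which the jaws open and shut, and the axes are right-handed (so a half turn about x gives the same grasp; the last joint's range is limited). The gripper opens to 93 mm and grips with 3 to 60 N. Pads are 15 mm wide; open, the fingers measure 128 mm over their backs; the gripper's body (75 mm by 188 mm) begins 65 mm behind the grasp point.
Start: joints at [1.254, 0.13, 1.488, -0, 1.523, -0.085], TCP at [0.138, 0.584, 0.219] pointing down, gripper open.
Joint ranges: [-2.96, 2.96], [-0.89, 2.26], [0.02, 2.5], [-1.34, 4.48], [0, 2.73], [-2.66, 2.66]. Speed limits (rad/s): [2.39, 2.39, 2.79, 3.14, 3.14, 3.14].

### API

Orientations are given as a rotation vector (axis times angle).
In Python, from plant import robot gives the robot as it stands.
- The arm moves only by the tool play_rows, never from a script. Its argument "plan" is a list of rows, each an object with "slide": the shift along the world's x, y, z as a fraction of full scale, a list of three; "roll": the turn about the world's z as a fraction of full scale; "fingers": the gripper command: -1 is shut, 1 is fully open, values between are in proportion. A call has 1 to 20 rows; each row shifts and turns the commanded pose from where the row before left it; what a row does not reach is not made up. Full scale, the value 1, is 30 mm for a shift and 8 degrees for a turn. A row lasts 1/8 s, in which the tool goes at most 62.5 mm and 10.7 degrees, less where a joint would pass 70% of its speed; a pose out of reach is approached as far as the arm can. A call with a number of a shift or a turn outside -1 to 1 is refused whole. A call with a gripper value outside its range is refused whole. The fingers move at their own pace and stop on an object; "squeeze" is the grip in N (left out, the last holds). Time passes only in rows, so rows that do not move let the fingers close. It gives the time, the measured TCP pose, the force and the opening at its end, in the units of the state.
- robot.read_state(): the state, without advancing time (a new reading comes with each control period).
- robot.read_camera(name): name is "scene" or "top" or "wrist"; returns the picture (480x640x3 uint8, red, green, blue); there is no depth.
- robot.get_calibration(name): a dict with "fx", "fy", "cx", "cy" (pixels), "R" (3x3) and "t" (3): a world point X has camera coordinates R X + t; the wrist camera has in their place "T_tool_cam" (4x4, takes a point from camera to tool coordinates, whose origin is the TCP and whose axes are the tool frame's). Camera axes: x right, y down, z forward; pixel columns grow to the right and rows downward; lengths in m; the calibration is good to about 2 mm. A picture is of the moment at which its call begins: read the wrist's pose just before it. get_calibration takes no time and is no camera call.
- robot.close_job(): hands the job in, once; it reports no verdict.
Trained networks look in the newest picture that a camera, given by its name, has taken for a name from the list of things; names that differ only in an ending like _2 or _b are one class to them, and where a whole thing is asked for, a point or a joint stands for the part that bears it (a point fixed in the world has none). Each returns a list of dicts, best first, with "p" (0 to 1); they miss things now and then, are a little off and sometimes report something else, mostly with a low value. They report only what shows in the picture. A call takes as long as a camera call.
- robot.boxes_of(camera, target): "extent" ([centre column, centre row, width, height] in pixels, round what is visible of it).
- robot.regions_of(camera, target): "region" (480x640 bool, what is visible of it) and "extent" ([centre column, centre row, width, height] in pixels, round what is visible of it).
- robot.mark_of(camera, target): "point" ([column, row] in pixels: a listed point, or the origin of a listed thing).
The state is a dict: "t": time; "q": joint angles; "dq": joint speeds; "joint_torque": joint torques, N m; "tool_pos": TCP position; "orientation": TCP orientation; "force": force on the tool from outside, world axes, zero at the start; "wrist_torque": the same for the moment, N m; "opening": finger opening in m.
Only numpy, scipy, OpenCV 4.12 (cv2) and the standard library are available. Lean on these libraries where they do the work, as an engineer would, in place of code of your own. Each camera call takes 0.05 s, during which the arm holds its last target.

### The job

Two jars stand under the spouts of the air blow-off stand: a filled one with its cap on, and an empty open one that still has to be blown out. Open the valve of the spout over the empty jar fully, turning its lever a quarter turn to the stop so that it lies in line with its pipe and points to the spout. Leave the other valve shut and the empty jar standing where it is.

Things in the scene. Friction and masses are not known exactly. Their poses are not given: they have to be found in the camera images.
- air_stand: Fixed; base plate 164 x 250 mm, two spouts in front, header pipe at the back (z 250 mm), a brass lever valve in each branch pipe between. Origin: table top, midway between the valves' upright axes; x from spouts to header, y to the left valve, z up. In mm: valve axes at x 0, y +65 (left), -65 (right); spout tips x -70, y +-65, z 114; pipes along x, 19 thick, z 250; no fixed part above z 276.
- left_valve (a joint): Lever of the left valve, turning level about its upright axis, rad. 0 = shut stop: points across the pipe, to the stand's +y. Grows counter-clockwise from above to 1.57 = open stop: over its pipe, to the spout (-x). Starts under 0.12; stays where left; needs 0.12 N m (2 N). Push or grip its black sleeve: 16 mm wide, 35 to 95 mm from the axis, z 290 to 304 mm above the table, 25 mm free air below.
- right_valve (a joint): Lever of the right valve (the stand's -y side), the same as the left in all: 0 = shut (points along the stand's +y, towards the left valve), 1.57 = open (points along the stand's -x, over its own pipe to its spout). Axis at y -65 mm of the stand.
- empty_jar: Open, empty clear glass jar without cap, 66 mm across, 87 mm high, loose on the 8 mm base plate, within 12 mm of under one of the two spouts; under the other stands a filled dark jar with a gold cap. Origin: centre of its underside; z up.

How it is judged:
By the outcome, as a careful person would: the job done as asked, in the order asked, and still so for the second after the job is handed in, with the robot touching nothing.
It also fails if it takes over 32 s, if anything falls off the work surface, if the arm or the gripper's body presses on something with over 40 N, if the wrist force passes 120 N, or if a joint passes its speed limit or range.

## Working session

There is one attempt and no reset: what is moved stays moved. The work goes in short steps, Python scripts to look and compute and a tool call to move; the robot and the scene stay as the last step left them, time stands still between calls to the robot, and variables do not carry over. Pictures are saved under pics/ and viewed, and the job is handed in when it is done.

Besides the shell and the picture viewer there is one more tool, called after ">>>" as a command line: name --argument value ..., lists and objects as JSON in quotes. play_rows: Moves the arm, as the interface text tells. Its arguments: {"type":"object","properties":{"plan":{"type":"array","items":{"type":"object","properties":{"slide":{"type":"array","items":{"type":"number","minimum":-1,"maximum":1}},"roll":{"type":"number","minimum":-1,"maximum":1},"fingers":{"type":"number"}}}},"squeeze":{"type":"number"}},"required":["plan"]}

```bash
mkdir -p pics
python3 - <<'E'
from plant import robot
import cv2
s=robot.read_state();print({k:s[k] for k in('t','tool_pos','orientation','opening','force')})
for c in('scene','top'):
    im=robot.read_camera(c);cv2.imwrite(f'pics/{c}0.png',im[:,:,::-1])
    k=robot.get_calibration(c);print(c,k)
    for n in('air_stand','empty_jar','left_valve','right_valve'):
        print(n,[(m['point'],m['p']) for m in robot.mark_of(c,n)][:3],[(m['extent'],m['p']) for m in robot.boxes_of(c,n)][:3])
E
```

```text
{'t': 0.0, 'tool_pos': array([0.13763012, 0.58341663, 0.21758593]), 'orientation': array([ 0.18059639,  1.56350027, -0.18338635]), 'opening': 0.09261358610635892, 'force': array([-0.86445192,  0.52357714,  0.07023204])}
scene {'fx': 486.3914849181252, 'fy': 486.3914849181252, 'cx': 313.7282105312637, 'cy': 239.41843355662462, 'R': array([[ 0.72442635, -0.68935103,  0.00127714],
       [-0.61248537, -0.6444976 , -0.45769477],
       [ 0.31633548,  0.33078392, -0.88910847]]), 't': array([-0.33121279,  0.34924863,  0.85658132])}
air_stand [([349.9, 281.5], 0.95)] [([356.0, 253.8, 173.3, 217.9], 0.79)]
empty_jar [([353.0, 325.4], 0.77)] [([350.6, 317.6, 38.0, 44.8], 0.87)]Traceback (most recent call last):
  File "<stdin>", line 8, in <module>
ValueError: it knows: air_stand, empty_jar
```

Run:
```python
from plant import robot
import cv2
for c in('top',):
    im=robot.read_camera(c);cv2.imwrite(f'pics/{c}0.png',im[:,:,::-1])
    k=robot.get_calibration(c);print(c,k)
    for n in('air_stand','empty_jar'):
        print(n,[(m['point'],m['p']) for m in robot.mark_of(c,n)][:3],[(m['extent'],m['p']) for m in robot.boxes_of(c,n)][:3])
```

```text
top {'fx': 556.1144375365641, 'fy': 556.1144375365641, 'cx': 323.02878128287523, 'cy': 236.1702812179841, 'R': array([[-0.02370845, -0.99971807,  0.00129857],
       [-0.9942041 ,  0.0234414 , -0.10492238],
       [ 0.10486236, -0.00377859, -0.99447957]]), 't': array([-0.00447283,  0.47983634,  0.97388414])}
air_stand [([347.1, 231.7], 0.79)] [([341.9, 229.5, 209.9, 127.2], 0.86)]
empty_jar [([384.6, 263.0], 0.97)] [([386.9, 263.8, 40.3, 41.1], 0.6)]
```

View pics/scene0.png

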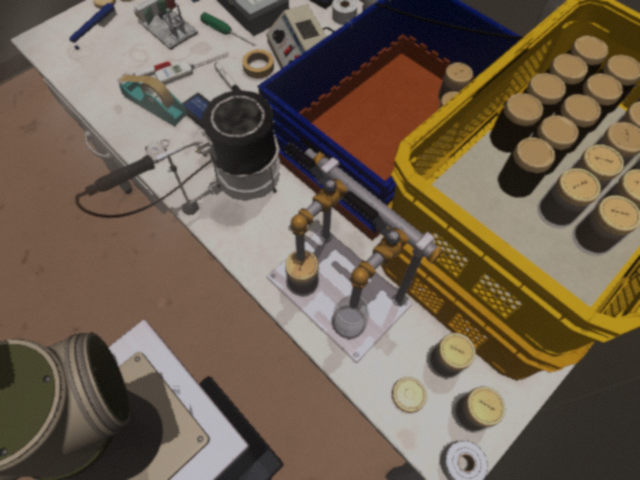

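View pics/top0.png

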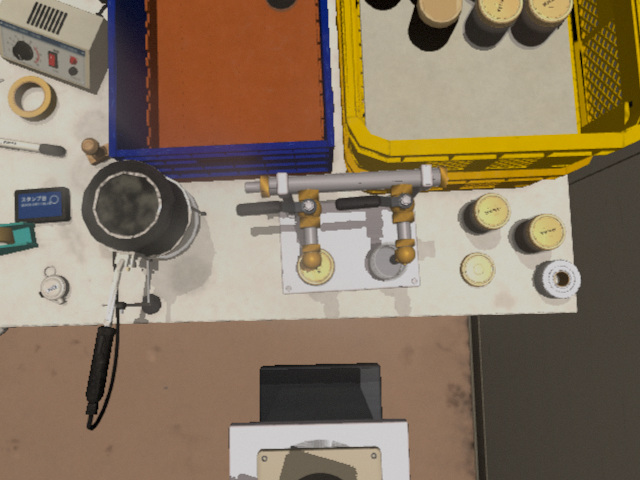

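The empty jar at (387,263) in the top view is under the right spout. The right lever runs from its hub at about (405,200) to its tip at about (338,203). Next I'll measure the geometry.

```bash
cat > h.py <<'E'
import numpy as np
from plant import robot
def unproj(c,uv,z):
    k=robot.get_calibration(c);R=np.array(k['R']);t=np.array(k['t'])
    d=R.T@np.array([(uv[0]-k['cx'])/k['fx'],(uv[1]-k['cy'])/k['fy'],1]);o=-R.T@t
    return o+d*(z-o[2])/d[2]
def proj(c,X):
    k=robot.get_calibration(c);p=np.array(k['R'])@np.array(X)+k['t']
    return np.array([p[0]/p[2]*k['fx']+k['cx'],p[1]/p[2]*k['fy']+k['cy']])
E
python3 - <<'E'
from h import *
import cv2
im=cv2.imread('pics/top0.png');cv2.imwrite('pics/top0z.png',cv2.resize(im[155:305,230:450],None,fx=3.6,fy=3.6,interpolation=cv2.INTER_CUBIC))
im=cv2.imread('pics/scene0.png');cv2.imwrite('pics/scene0z.png',cv2.resize(im[130:370,260:460],None,fx=2.5,fy=2.5,interpolation=cv2.INTER_CUBIC))
for n,uv,z in[('Lhub',(309,206),.3),('Rhub',(405,200),.3),('Rtip',(338,203),.297),('Ltip',(237,210),.297),('jar',(384.6,263),.008),('standT',(347.1,231.7),0)]:print(n,unproj('top',uv,z))
print(unproj('scene',(349.9,281.5),0),unproj('scene',(353,325.4),.008))
E
```

```text
Lhub [0.49070563 0.00262289 0.3       ]
Rhub [ 0.49569417 -0.1231751   0.3       ]
Rtip [ 0.49427856 -0.03548131  0.297     ]
Ltip [0.4881039 0.0971942 0.297    ]
jar [ 0.42971994 -0.12667271  0.008     ]
standT [ 0.4894986  -0.06048106  0.        ]
[ 0.49779574 -0.06444295  0.        ] [ 0.43403332 -0.1346959   0.008     ]
```

View pics/top0z.png

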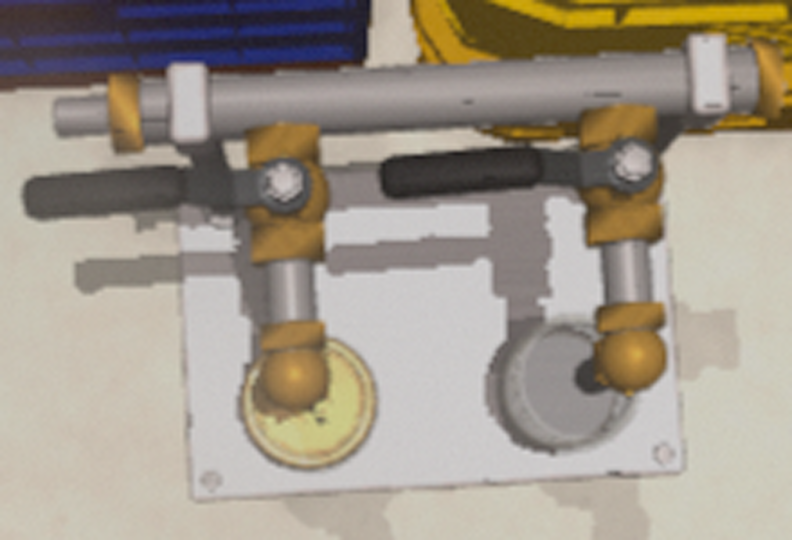

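View pics/scene0z.png

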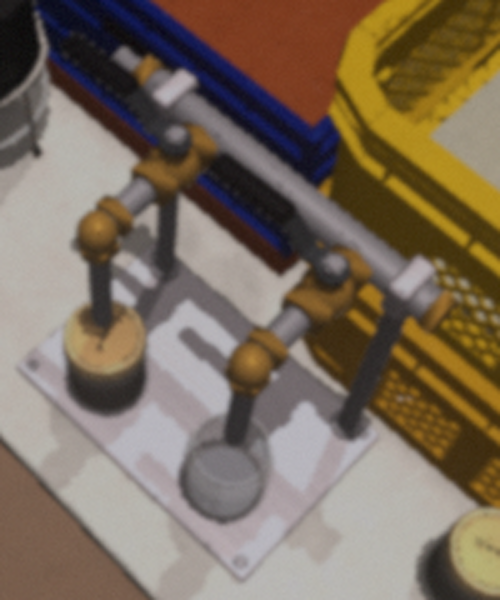

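Same finding in both views: the empty jar is under the right (-y) spout, and both levers point towards +y (shut). Before choosing a path I'll fit the stand pose and check the heights of the crate and pot.

Run:
```python
from h import *
from scipy.optimize import least_squares
from scipy.spatial.transform import Rotation as Ro
f=lambda u,v:(230+u/3.6,155+v/3.6)
g=lambda u,v:(260+u/2.5,130+v/2.5)
obs=[('top',(-.0,.065,None),f(284,182)),('top',(0,-.065,None),f(632,162)),('scene',(0,.065,None),g(174,135)),('scene',(0,-.065,None),g(332,265)),]
print([unproj('top',f(195,497),.008),unproj('top',f(683,472),.008),unproj('scene',g(20,368),.008),unproj('scene',g(243,580),.008)])
def res(p):
    x,y,a,z=p[:4];r=[]
    for c,q,uv in obs:
        X=[x+np.cos(a)*q[0]-np.sin(a)*q[1],y+np.sin(a)*q[0]+np.cos(a)*q[1],z]
        r+=list(proj(c,X)-uv)
    return r
s=least_squares(res,[.49,-.06,.04,.3]);print(s.x,np.round(s.fun,1))
def tri(a,b):
    r=least_squares(lambda X:np.r_[proj('top',X)-a,proj('scene',X)-b],[.5,0,.2]);return r.x,np.round(r.fun,1)
print('yellow corner',tri((345,135),(402,152)))
print('blue corner',tri((330,150),(0,0)) if 0 else '')
print('pot top',tri((124,205),(239,115)))
st=robot.read_state();print(Ro.from_rotvec(st['orientation']).as_matrix().round(3))
```

```text
[array([0.37967349, 0.05681985, 0.008     ]), array([ 0.38636485, -0.18879344,  0.008     ]), array([0.3811658 , 0.05487706, 0.008     ]), array([ 0.38917919, -0.18944699,  0.008     ])]
[ 0.49588609 -0.06146663  0.03132491  0.2858306 ] [-0.3 -0.2  0.2  0.1 -0.2  0.2  0.2 -0. ]
yellow corner (array([ 0.57871349, -0.04923167,  0.33816629]), array([ 3.1, -4.1, -5.9,  1.1]))
blue corner 
pot top (array([0.51719227, 0.27850604, 0.19986101]), array([ 1. , -1.6, -2.4,  0.3]))
[[-0.     0.23   0.973]
 [-0.     0.973 -0.23 ]
 [-1.    -0.    -0.   ]]
```

Run:
```python
from h import *
import cv2
im=cv2.imread('pics/top0.png');a=cv2.resize(im[90:220,310:460],None,fx=4,fy=4,interpolation=cv2.INTER_CUBIC)
im=cv2.imread('pics/scene0.png');b=cv2.resize(im[110:370,375:575],None,fx=2,fy=2,interpolation=cv2.INTER_CUBIC)
cv2.imwrite('pics/a.png',a);cv2.imwrite('pics/b.png',b)
```

```text
(no output)
```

View pics/a.png

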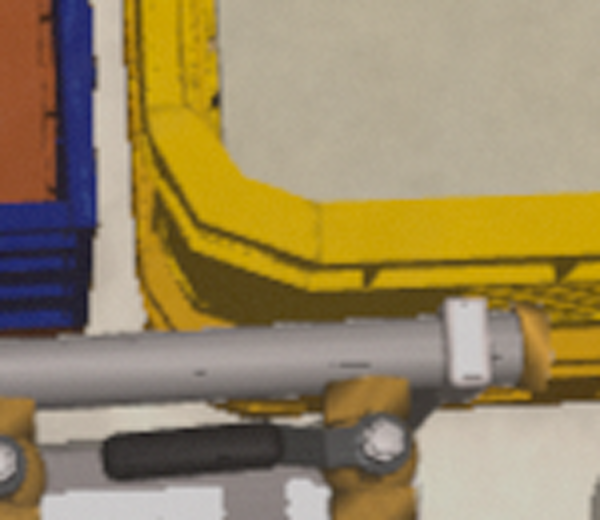

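View pics/b.png

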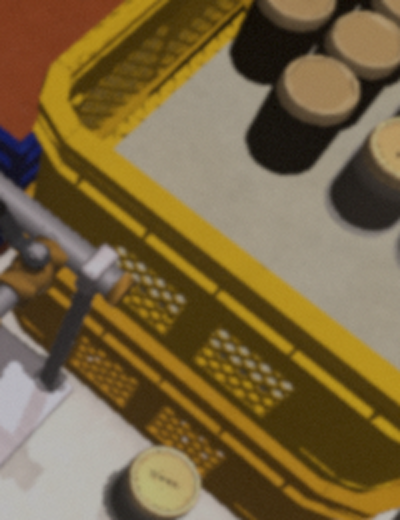

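Run:
```python
from h import *
from scipy.optimize import least_squares
def tri(a,b):
    r=least_squares(lambda X:np.r_[proj('top',X)-a,proj('scene',X)-b],[.5,0,.2]);return r.x.round(3),np.round(r.fun,1)
F=lambda u,v:(310+u/4,90+v/4);G=lambda u,v:(375+u/2,110+v/2)
print(tri(F(310,268),G(70,160)));print(tri(F(320,203),G(118,150)));print(tri(F(200,222),G(40,115)));
print(tri(F(150,115),G(45,75)))
for z in(.25,.3,.33,.36):print(z,unproj('top',F(320,265),z).round(3))
print('sleeve tip/inner/edges',[unproj('top',F(*p),.297).round(3) for p in((103,460),(282,446),(190,430),(194,475),(384,438))])
print(unproj('top',F(384,438),.31))
```

```text
(array([ 0.549, -0.101,  0.325]), array([ 1.3, -1.6, -2.3,  0.4]))
(array([ 0.58 , -0.111,  0.315]), array([ 4.9, -6.3, -8.9,  1.7]))
(array([ 0.561, -0.064,  0.334]), array([ 0., -0., -0.,  0.]))
(array([ 0.591, -0.047,  0.339]), array([-1.6,  2.2,  3.2, -0.6]))
0.25 [ 0.567 -0.112  0.25 ]
0.3 [ 0.555 -0.106  0.3  ]
0.33 [ 0.547 -0.102  0.33 ]
0.36 [ 0.54  -0.098  0.36 ]
sleeve tip/inner/edges [array([ 0.492, -0.032,  0.297]), array([ 0.495, -0.091,  0.297]), array([ 0.501, -0.061,  0.297]), array([ 0.486, -0.062,  0.297]), array([ 0.497, -0.125,  0.297])]
[ 0.49463558 -0.12294558  0.31      ]
```

>>> play_rows --plan '[{"slide": [0, 0, 1], "roll": 0, "fingers": -1}, {"slide": [0, 0, 1], "roll": 0, "fingers": -1}, {"slide": [0, 0, 1], "roll": 0, "fingers": -1}, {"slide": [0, 0, 1], "roll": 0, "fingers": -1}, {"slide": [0, 0, 1], "roll": 0, "fingers": -1}, {"slide": [0, 0, 1], "roll": 0, "fingers": -1}, {"slide": [0.7, -1, 0], "roll": 0.2, "fingers": -1}, {"slide": [0.7, -1, 0], "roll": 0.2, "fingers": -1}, {"slide": [0.7, -1, 0], "roll": 0.2, "fingers": -1}, {"slide": [0.7, -1, 0], "roll": 0.2, "fingers": -1}, {"slide": [0.7, -1, 0], "roll": 0.2, "fingers": -1}, {"slide": [0.7, -1, 0], "roll": 0.2, "fingers": -1}, {"slide": [0.7, -1, 0], "roll": 0.2, "fingers": -1}, {"slide": [0.7, -1, 0], "roll": 0.2, "fingers": -1}, {"slide": [0.7, -1, 0], "roll": 0.2, "fingers": -1}, {"slide": [0.7, -1, 0], "roll": 0, "fingers": -1}, {"slide": [0.7, -1, 0], "roll": 0, "fingers": -1}, {"slide": [0.7, -1, 0], "roll": 0, "fingers": -1}, {"slide": [0.7, -1, 0], "roll": 0, "fingers": -1}, {"slide": [0.7, -1, 0], "roll": 0, "fingers": -1}]' --squeeze 10

```text
t: 3.0
tool_pos: [0.4324, 0.1629, 0.3989]
orientation: [-0.015, 1.57, 0.015]
force: [-0.4, 0.1, 0.1]
opening: 0.0003
```

>>> play_rows --plan '[{"slide": [0.44, -1, 0], "roll": 0, "fingers": -1}, {"slide": [0.44, -1, 0], "roll": 0, "fingers": -1}, {"slide": [0.44, -1, 0], "roll": 0, "fingers": -1}, {"slide": [0.44, -1, 0], "roll": 0, "fingers": -1}, {"slide": [0.44, -1, 0], "roll": 0, "fingers": -1}, {"slide": [0.44, -1, 0], "roll": 0, "fingers": -1}, {"slide": [0.44, -0.9, 0], "roll": 0, "fingers": -1}, {"slide": [0, 0, 0], "roll": 0, "fingers": -1}]'

```text
t: 4.0
tool_pos: [0.5245, -0.0446, 0.398]
orientation: [-0.013, 1.572, 0.013]
force: [-0.4, -0.1, -0.4]
opening: 0.0002
```

Run:
```python
from h import *
import cv2
from scipy.spatial.transform import Rotation as Ro
s=robot.read_state();T=np.eye(4);T[:3,:3]=Ro.from_rotvec(s['orientation']).as_matrix();T[:3,3]=s['tool_pos'];print(T.round(4))
for c in('wrist','top','scene'):cv2.imwrite(f'pics/{c}1.png',robot.read_camera(c)[:,:,::-1])
k=robot.get_calibration('wrist');W=np.linalg.inv(T@k['T_tool_cam'])
def pw(X):
    p=W@np.r_[X,1];return (p[0]/p[2]*k['fx']+k['cx'],p[1]/p[2]*k['fy']+k['cy']),p[2]
for X in([.497,-.126,.31],[.492,-.032,.304],[.495,-.091,.304],[.525,-.045,.285],[.549,-.101,.33],[.561,-.064,.33]):print(X,np.round(pw(X)[0]))
```

```text
[[-1.000e-03 -1.710e-02  9.999e-01  5.245e-01]
 [-1.000e-04  9.999e-01  1.710e-02 -4.460e-02]
 [-1.000e+00 -1.000e-04 -1.000e-03  3.980e-01]
 [ 0.000e+00  0.000e+00  0.000e+00  1.000e+00]]
[0.497, -0.126, 0.31] [195. 200.]
[0.492, -0.032, 0.304] [339. 194.]
[0.495, -0.091, 0.304] [250. 197.]
[0.525, -0.045, 0.285] [319. 234.]
[0.549, -0.101, 0.33] [230. 287.]
[0.561, -0.064, 0.33] [288. 306.]
```

View pics/wrist1.png

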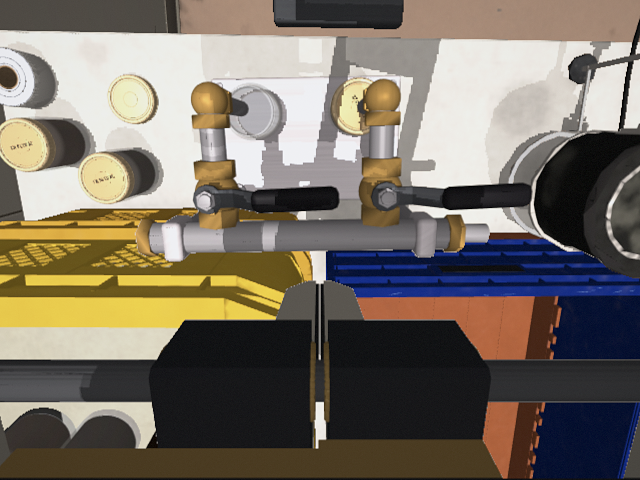

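View pics/scene1.png

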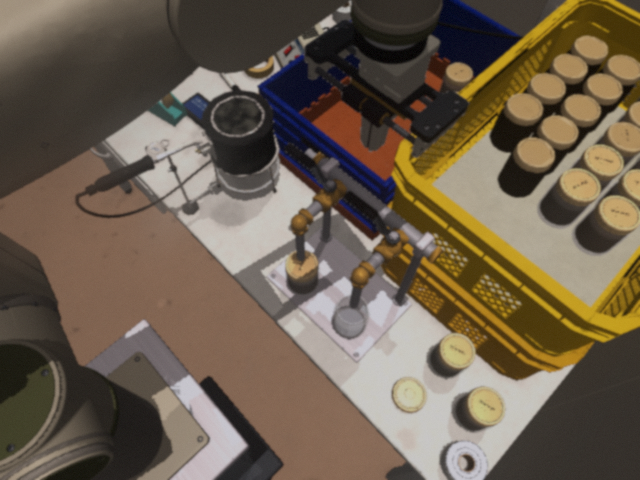

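The wrist view agrees with my estimate: sleeve at about (252–338, 198), hub at (205,200). The fingers at (319,290) are behind the lever and in front of the crate. Now lowering.

>>> play_rows --plan '[{"slide": [0, 0, -0.8], "fingers": -1}, {"slide": [0, 0, -0.8], "fingers": -1}, {"slide": [0, 0, -0.8], "fingers": -1}, {"slide": [0, 0, -0.8], "fingers": -1}, {"slide": [0, 0, -0.4], "fingers": -1}, {"slide": [0, 0, -0.15], "fingers": -1}, {"slide": [0, 0, 0], "fingers": -1}]'

```text
$.plan[0]: bad value
```

Run:
```python
from h import *
import cv2
s=robot.read_state();print(s['t'],s['tool_pos'],s['force'])
im=robot.read_camera('wrist')[:,:,::-1];cv2.imwrite('pics/w2.png',im)
b=robot.read_camera('scene')[:,:,::-1];cv2.imwrite('pics/s2.png',cv2.resize(b[80:320,240:480],None,fx=2.4,fy=2.4))
```

```text
4.15 [ 0.52401251 -0.04247302  0.39877632] [ 0.13224856  0.17243623 -0.32552796]
```

View pics/w2.png

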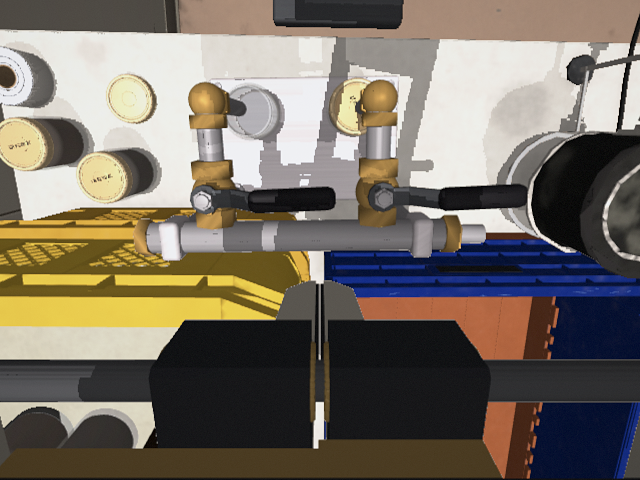

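View pics/s2.png

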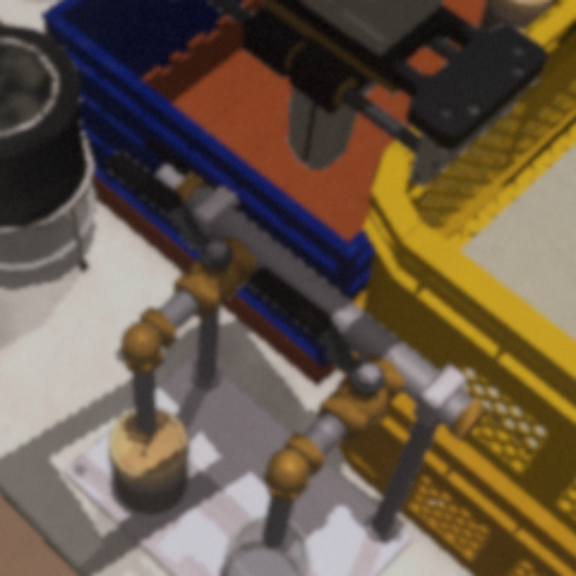

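The call was refused because each row needs a roll value; the lever is still shut and nothing has moved. Resending with rolls.

>>> play_rows --plan '[{"slide": [0, 0, -0.8], "roll": 0, "fingers": -1}, {"slide": [0, 0, -0.8], "roll": 0, "fingers": -1}, {"slide": [0, 0, -0.8], "roll": 0, "fingers": -1}, {"slide": [0, 0, -0.6], "roll": 0, "fingers": -1}, {"slide": [0, 0, -0.4], "roll": 0, "fingers": -1}, {"slide": [0, 0, -0.25], "roll": 0, "fingers": -1}, {"slide": [0, 0, 0], "roll": 0, "fingers": -1}]'

```text
t: 5.12
tool_pos: [0.5242, -0.043, 0.289]
orientation: [-0.015, 1.571, 0.015]
force: [0.5, 0.4, -1.3]
opening: 0.0002
```

Run:
```python
from h import *
import cv2
s=robot.read_state();print(s['t'],s['tool_pos'],s['force'])
im=robot.read_camera('wrist')[:,:,::-1];cv2.imwrite('pics/w3.png',im)
b=robot.read_camera('scene')[:,:,::-1];cv2.imwrite('pics/s3.png',cv2.resize(b[80:320,240:480],None,fx=2.4,fy=2.4))
```

```text
5.125 [ 0.52416622 -0.04298556  0.28904201] [ 0.50051411  0.44614333 -1.34333071]
```

View pics/w3.png

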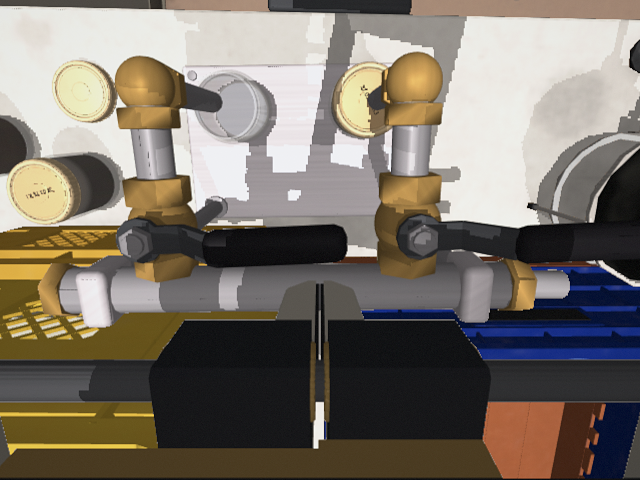

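View pics/s3.png

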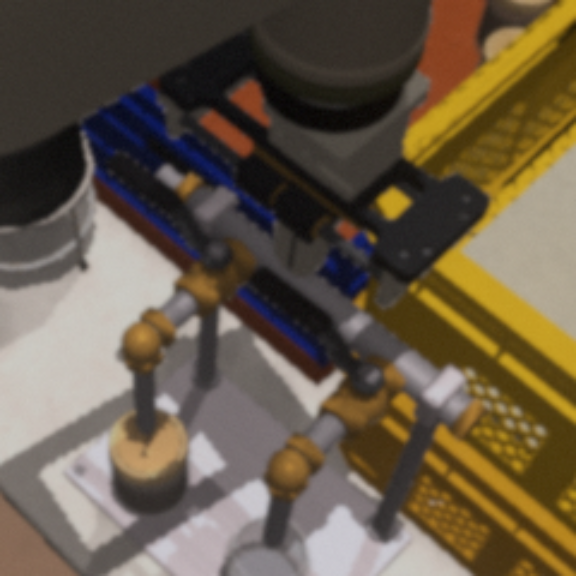

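The fingertips at z 0.289 are behind the right lever, with no contact. Now sweeping the lever about its axis to roughly 75° before checking.

>>> play_rows --plan '[{"slide": [-0.42, -0.37, 0], "roll": 0, "fingers": -1}, {"slide": [-0.25, 0.05, 0], "roll": 0, "fingers": -1}, {"slide": [-0.25, 0.04, 0], "roll": 0, "fingers": -1}, {"slide": [-0.27, 0, 0], "roll": 0, "fingers": -1}, {"slide": [-0.28, -0.02, 0], "roll": 0, "fingers": -1}, {"slide": [-0.28, -0.06, 0], "roll": 0, "fingers": -1}, {"slide": [-0.28, -0.1, 0], "roll": 0, "fingers": -1}, {"slide": [-0.27, -0.15, 0], "roll": 0, "fingers": -1}, {"slide": [-0.27, -0.18, 0], "roll": 0, "fingers": -1}, {"slide": [-0.23, -0.24, 0], "roll": 0, "fingers": -1}, {"slide": [-0.23, -0.25, 0], "roll": 0, "fingers": -1}, {"slide": [0, 0, 0], "roll": 0, "fingers": -1}]'

```text
t: 6.72
tool_pos: [0.4327, -0.0822, 0.2891]
orientation: [-0.015, 1.571, 0.014]
force: [-0.2, 0.0, 0.6]
opening: 0.0002
```

Run:
```python
from h import *
import cv2
s=robot.read_state();print(s['t'],s['tool_pos'],s['force'])
im=robot.read_camera('wrist')[:,:,::-1];cv2.imwrite('pics/w4.png',im)
```

```text
6.725 [ 0.43265591 -0.08216088  0.28908246] [-0.23744567  0.00887824  0.60507554]
```

View pics/w4.png

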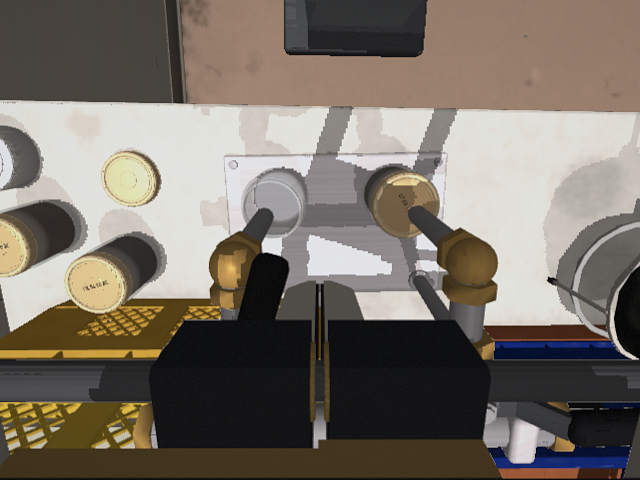

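The lever at about (265,290) has followed to around 75°. Pushing on to the stop while watching the force.

>>> play_rows --plan '[{"slide": [-0.15, -0.3, 0], "roll": 0, "fingers": -1}, {"slide": [-0.15, -0.25, 0], "roll": 0, "fingers": -1}, {"slide": [0, -0.1, 0], "roll": 0, "fingers": -1}, {"slide": [0, 0, 0], "roll": 0, "fingers": -1}]'

```text
t: 7.28
tool_pos: [0.4241, -0.1014, 0.289]
orientation: [-0.015, 1.571, 0.015]
force: [0.6, -0.4, -0.4]
opening: 0.0003
```

>>> play_rows --plan '[{"slide": [0, -0.08, 0], "roll": 0, "fingers": -1}, {"slide": [0, -0.08, 0], "roll": 0, "fingers": -1}, {"slide": [0, 0, 0], "roll": 0, "fingers": -1}]'

```text
t: 7.65
tool_pos: [0.4243, -0.1058, 0.2891]
orientation: [-0.015, 1.571, 0.015]
force: [0.8, 0.9, -0.3]
opening: 0.0002
```

>>> play_rows --plan '[{"slide": [0, -0.08, 0], "roll": 0, "fingers": -1}, {"slide": [0, -0.08, 0], "roll": 0, "fingers": -1}, {"slide": [0, 0, 0], "roll": 0, "fingers": -1}]'

```text
t: 8.02
tool_pos: [0.4242, -0.1071, 0.2891]
orientation: [-0.012, 1.571, 0.023]
force: [-2.9, 18.4, 3.2]
opening: 0.0004
```

Run:
```python
from h import *
import cv2
s=robot.read_state();print(s['t'],s['tool_pos'],s['force'])
im=robot.read_camera('wrist')[:,:,::-1];cv2.imwrite('pics/w5.png',im)
```

```text
8.025 [ 0.42421796 -0.10710298  0.28905844] [-2.90498592 18.4471352   3.15629169]
```

View pics/w5.png

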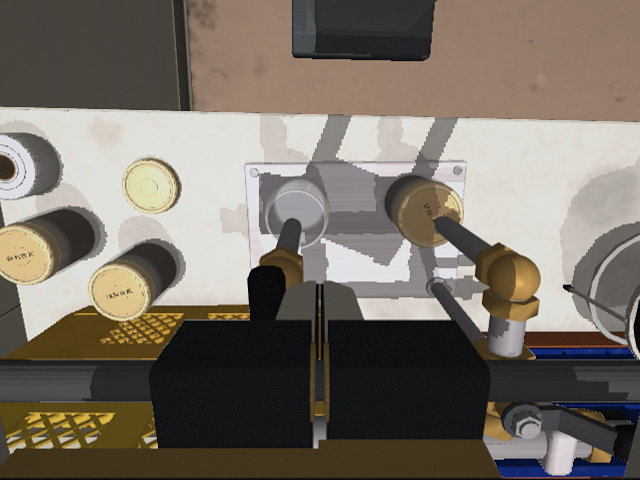

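The force rose to 18 N (1.3 N m at the lever, against the 0.12 N m it needs), so the lever is on its stop. Backing off along +y, then going up and clear.

>>> play_rows --plan '[{"slide": [0, 0.3, 0], "roll": 0, "fingers": -1}, {"slide": [0, 0.5, 0], "roll": 0, "fingers": -1}, {"slide": [0, 0, 0.5], "roll": 0, "fingers": -1}, {"slide": [0, 0, 1], "roll": 0, "fingers": -1}, {"slide": [0, 0, 1], "roll": 0, "fingers": -1}, {"slide": [0, 0, 1], "roll": 0, "fingers": -1}, {"slide": [0, 1, 0.5], "roll": 0, "fingers": -1}, {"slide": [0, 1, 0], "roll": 0, "fingers": -1}, {"slide": [0, 1, 0], "roll": 0, "fingers": -1}, {"slide": [0, 1, 0], "roll": 0, "fingers": -1}, {"slide": [0, 1, 0], "roll": 0, "fingers": -1}, {"slide": [0, 1, 0], "roll": 0, "fingers": -1}, {"slide": [0, 1, 0], "roll": 0, "fingers": -1}, {"slide": [0, 1, 0], "roll": 0, "fingers": -1}, {"slide": [0, 1, 0], "roll": 0, "fingers": -1}, {"slide": [0, 1, 0], "roll": 0, "fingers": -1}, {"slide": [0, 0, 0], "roll": 0, "fingers": -1}, {"slide": [0, 0, 0], "roll": 0, "fingers": -1}]'

```text
t: 10.32
tool_pos: [0.4245, 0.213, 0.4098]
orientation: [-0.016, 1.57, 0.015]
force: [-0.5, 0.4, 0.5]
opening: 0.0008
```

Run:
```python
from h import *
import cv2
s=robot.read_state();print(s['t'],s['tool_pos'],s['force'])
im=robot.read_camera('top')[:,:,::-1];cv2.imwrite('pics/t6.png',cv2.resize(im[140:310,210:450],None,fx=3.3,fy=3.3,interpolation=cv2.INTER_CUBIC))
print([(m['point'],m['p']) for m in robot.mark_of('top','empty_jar')])
im=robot.read_camera('scene')[:,:,::-1];cv2.imwrite('pics/s6.png',im)
```

```text
10.325 [0.42449516 0.21303103 0.40979745] [-0.45474094  0.39443836  0.51942928]
[([383.5, 267.2], 0.75)]
```

View pics/t6.png

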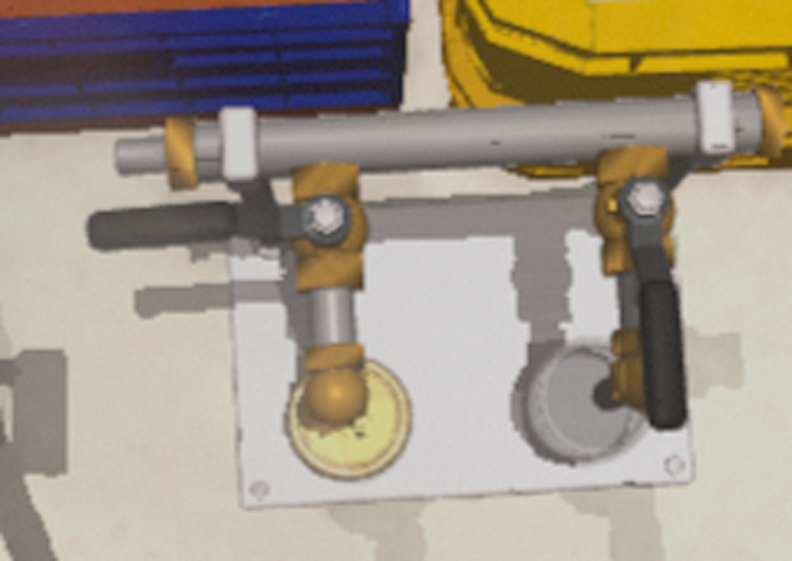

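View pics/s6.png

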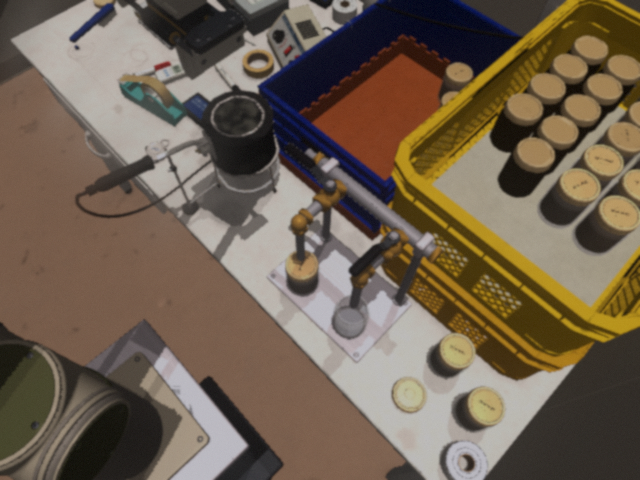

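Run:
```python
from h import *
F=lambda u,v:(210+u/3.3,140+v/3.3)
a=unproj('top',F(657,285),.297);b=unproj('top',F(668,425),.297);h=unproj('top',F(645,198),.305);L=unproj('top',F(325,215),.305)
yaw=np.arctan2(-(L-h)[0],(L-h)[1])
ang=lambda d:np.degrees(np.arctan2(d[1],d[0])-yaw)%360-90
print(a,b,h,np.degrees(yaw),ang(b-a),ang(b-h))
print(unproj('top',(384.6,263),.008),unproj('top',(383.5,267.2),.008))
```

```text
[ 0.46118228 -0.12762151  0.297     ] [ 0.4056635  -0.12973107  0.297     ] [ 0.49483959 -0.12299295  0.305     ] 1.7299615699688384 90.44607924437267 92.59108404334478
[ 0.42971994 -0.12667271  0.008     ] [ 0.422135   -0.12440413  0.008     ]
```

Run:
```python
from plant import robot
print(robot.close_job())
```

```text
the job is handed in; nothing more can be done
None
```

The valve over the empty jar, which is the right one, is open to its stop. The job was handed in at about 10.3 s of the 32 s allowed.

I pushed the right lever round from behind with the shut fingers, until the stop pushed back with about 18 N. That is far more than the lever needs to turn. I then backed the fingers off and moved the arm well clear.

**Last checks**
- **Right lever:** the line of its sleeve measured about 90° in the top picture, in line with its pipe and pointing to the spout. A second measure, from the hub to the sleeve tip, gave 92.6°; I put the difference down to the hub height, which I only guessed.
- **Left valve:** it still points across its pipe, shut.
- **Empty jar:** its outline in the top picture is where it was before, at about (387, 262) pixels. The network's mark for it shifted about 4 pixels, with a lower confidence (0.75 against 0.97 before). The picture itself shows no movement, so I take the shift as network error.

One move call was refused because I left out the roll values. Nothing moved, and I sent it again with them included.

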